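Refill the sliding book rack and close it up

TASK

Put the ledger and the small red book that stand out on the desk back into the sliding book rack, upright and squarely on its board, so that both tall ledgers stand at the fixed end and the small book comes last, next to the sliding end. Draw the sliding end back to make room, and when the books are in, push it up until all three books stand straight and snug between the two ends with no gaps. Do not let any book fall over, and leave the other things on the desk where they are.

Things in the scene. Friction and masses are not known exactly. Their poses are not given: they have to be found in the camera images.
- rack: Brown wooden desk book rack, fixed to the desk: board 280 mm long (y), 160 deep (x), its top 16 mm up, with an upright end at each end. Origin: centre of the board's underside; y points to the fixed end, z up, -x is the front, where spines show. Fixed end: 15 mm thick, inner face at y = +125 mm. Both ends are 150 mm deep (126 at the rounded top); their tops are 166 mm above the desk.
- stop (a joint): Clear distance (m) between the inner faces of the fixed and the sliding end, 0 to 0.185 (hard stop); grows as the sliding end is drawn back to the rack's -y. The sliding end runs in rails, cannot tip or turn, resists with about 2.5 N of friction and stays where it is left. It starts between 0.074 and 0.110.
- stop_edge (a point): Middle of the top edge of the sliding end, 167 mm above the desk; axes as the rack's. The sliding end is a wooden board 14 mm thick (7 mm either side of this point along y), shaped like the fixed end; outside at its foot is a steel shoe 30 mm high that reaches 60 mm from the inner face.
- ledger_in_mid (a point): Centre of the orange-brown ledger already in the rack: 190 mm tall, 134 deep, 28 thick, 0.45 kg. Axes: x bottom to top, y opening edge to spine, z through the thickness. Slumped 14 degrees, it leans on the fixed end's top, its top edge 207 mm above the desk; its foot reaches 65 mm from that end's inner face, its outer face at the end's top height 29 mm. Pushed at the foot it stands up.
- ledger_out_mid (a point): Centre of the other ledger, the same (190 x 134 x 28 mm, 0.45 kg), standing by itself on its bottom edge on the desk, centre 95 mm up. Axes: x bottom to top, y opening edge to spine, z through the thickness. Past 8 degrees of tilt it falls. Ledger and small book stand one left, one right of the robot, either way round.
- small_book_mid (a point): Centre of the small book (red spine and back cover, pale front; 160 mm tall, 109 deep, 20 thick, 0.2 kg), standing by itself on its bottom edge on the desk, centre 80 mm up. Axes: x bottom to top, y opening edge to spine, z through the thickness. Past 7 degrees of tilt it falls.
- mug: Blue mug, 82 x 114 x 91 mm tall, bystander; origin at the underside's centre.
- award: Glass award on a black base, 51 x 70 x 133 mm tall, bystander; origin at the underside's centre.
- desk_clock: Small wooden desk clock, 53 x 100 x 88 mm tall, bystander; origin at the underside's centre.
- tape_dispenser: Black tape dispenser, 58 x 151 x 83 mm tall, bystander; origin at the underside's centre.
- stapler: Red and black stapler, 34 x 158 x 50 mm tall, bystander; origin at the underside's centre.
- desk_bell: Brass desk bell, 80 mm across, 51 mm tall, bystander; origin at the underside's centre.
Mind the look-alikes: they are no part of the job. What is shaped like the part that bears small_book_mid but turquoise is not meant.

How it is judged:
By the outcome, as a careful person would: the job done as asked, in the order asked, and still so for the second after the job is handed in, with the robot touching nothing.
It also fails if it takes over 72 s, if anything falls off the work surface, if the arm or the gripper's body presses on something with over 40 N, if the wrist force passes 120 N, or if a joint passes its speed limit or range.

ROBOT

A 6-joint arm with a two-finger parallel gripper is mounted at the origin on the work surface; the furniture and walls round the work are solid. World frame = base frame: x ahead of the robot, y to its left, z up, the work surface at z = 0. Lengths are in mm, angles in degrees, forces in N, time in s.
With the tool pointing down it reaches from about 300 to 850 mm from the base axis. Payload 4.2 kg.
Tool frame: the origin (TCP) lies midway between the tips of the shut fingers; the grasp point (between the pads) lies 19 mm behind it (pinch_z is the distance from the TCP to the grasp point, in mm); z points along the fingers, y is the line along which they close (so a half turn about z gives the same grasp; the last joint's range is limited). The gripper opens to 91 mm and grips with 3 to 60 N. Pads are 32 mm wide; open, the fingers measure 118 mm over their backs; the gripper's body (76 mm by 178 mm) begins 60 mm behind the grasp point.
Start: joints at [-64.687, 18.312, 89.639, -0, 72.044, -1.146], TCP at [256.203, -514.785, 213.976] pointing down, gripper open.
Joint ranges: [-177.97, 177.97], [-48.28, 115.42], [12.27, 149.76], [-77.06, 257.06], [2.81, 150.46], [-146.56, 146.56]. Speed limits (degrees/s): [147.25, 147.25, 180, 180, 180, 180].

INTERFACE

Orientations are given as [roll, pitch, yaw] about the fixed x, y, z axes, in that order (R = Rz(yaw) Ry(pitch) Rx(roll)).
In Python, from workcell import * gives the robot as it stands.
- The arm moves only by the tool step_arm, never from a script. Its argument "steps" is a list of rows, each a list of 7 numbers: the turn, a rotation vector about the tool's x, y, z in degrees, then the shift along the tool's x, y, z in mm, then the opening, from 0 (shut) to 1 (fully open). In form: [[rx, ry, rz, x, y, z, hand], ...]. A call has exactly 8 rows; each row shifts and turns the commanded pose from where the row before left it, along the tool's axes as they then stand; what a row does not reach is not made up. A row lasts 1/8 s, in which the tool goes at most 62.5 mm and 10.7 degrees, less where a joint would pass 70% of its speed; a pose out of reach is approached as far as the arm can. A call is refused whole if a number of a shift passes 62.5 or a number of a turn 10.7, either way. A call with a gripper value outside its range is refused whole. The fingers move at their own pace and stop on an object; "force" is the grip in N (left out, the last holds). Time passes only in rows, so rows that do not move let the fingers close, or fill a call up. It gives the time, the measured TCP pose, the force, the opening and the grip force at its end, in the units of the state.
- state(): the state, without advancing time (a new reading comes with each control period).
- grab_frame(name): name is "scene" or "top" or "wrist"; returns a dict with "image" (384x512x3 uint8, blue, green, red), "fovy" (degrees; the focal length in pixels is half the picture's height over the tangent of half this angle, whatever the lens; pixels are square), "cx", "cy" (the principal point, pixels), "origin" and "rotation" of the camera in the world; the wrist camera has in their place "tool_from_camera" (4x4, takes a point from camera to tool coordinates, whose origin is the TCP and whose axes are the flange's). Camera axes: x right, y down, z forward; pixel columns grow to the right and rows downward; lengths in mm; the calibration is good to about 2 mm. A picture is of the moment at which its call begins: read the wrist's pose just before it. There is no depth.
- job_done(): hands the job in; it is judged then, once.
The state is a dict: "time_s": time; "qpos": joint angles; "qvel": joint speeds; "effort": joint torques, N m; "ee_pos": TCP position; "ee_rot": TCP orientation; "force": force on the tool from outside, world axes, zero at the start; "torque": the same for the moment, N m; "gripper_width": finger opening in mm; "gripper_force": force on a finger pad.
Only numpy, scipy, OpenCV 4.12 (cv2) and the standard library are available. Lean on these libraries where they do the work, as an engineer would, in place of code of your own. Each camera call takes 0.05 s, during which the arm holds its last target. There are 200 camera calls.

## Working session

There is one attempt and no reset: what is moved stays moved. The work goes in short steps, Python scripts to look and compute and a tool call to move; the robot and the scene stay as the last step left them, time stands still between calls to the robot, and variables do not carry over. Pictures are saved under pics/ and viewed, at most 10 in all, crops included, and the job is handed in when it is done.

Besides the shell and the picture viewer there is one more tool, called after "Call:" as a command line: name --pt "numbers of a row" for each row, then --argument value for the rest. step_arm: Moves the arm, as the interface text tells. Its arguments: {"type":"object","properties":{"steps":{"type":"array","items":{"type":"array","items":{"type":"number"}}},"force":{"type":"number"}},"required":["steps"]}

```bash
ls; mkdir -p pics; python3 - <<'E'
from workcell import *
import cv2,pickle
s=state();print(s)
d={}
for n in("scene","top","wrist"):
    f=grab_frame(n);d[n]=f;cv2.imwrite(f"pics/{n}0.png",f["image"])
    print(n,{k:v for k,v in f.items() if k!="image"})
pickle.dump(d,open("f0.pkl","wb"))
a=d["scene"]["image"];b=d["top"]["image"]
cv2.imwrite("pics/s0.png",cv2.resize(a,(800,600),interpolation=cv2.INTER_CUBIC))
cv2.imwrite("pics/t0.png",cv2.resize(b,(800,600),interpolation=cv2.INTER_CUBIC))
E
```

```text
pics
{'time_s': 0.0, 'qpos': array([-6.46843893e+01,  1.83505820e+01,  8.97058926e+01, -3.85907141e-04,
        7.20462593e+01, -1.14534721e+00]), 'qvel': array([-0.08369071,  0.08335667, -0.01330844, -0.0288977 , -0.05328422,
        0.03440226]), 'effort': array([ 4.00058634e-03, -4.12454689e+01, -2.31971061e+01,  7.31859938e-02,
        4.57126228e-02, -1.29950263e-04]), 'ee_pos': array([ 255.99554176, -514.29207381,  213.13440346]), 'ee_rot': array([-1.79897279e+02, -1.68669449e-03,  2.64610757e+01]), 'force': array([ 0.2535532 , -0.17115062, -0.51830549]), 'torque': array([ 0.06044992, -0.0504871 , -0.00919298]), 'gripper_force': 0.0, 'gripper_width': 90.98687779924391}
scene {'fovy': 42.76745621992547, 'cx': 251.24698545546033, 'cy': 192.91235497421428, 'origin': array([-370.4037045 ,  661.95043467, 1361.65578166]), 'rotation': array([-137.45166194,   -0.89279305, -122.82260052])}
top {'fovy': 45.476084044461565, 'cx': 254.80342234699194, 'cy': 191.10093875914842, 'origin': array([ 322.89342035,   -2.90472842, 1363.87387702]), 'rotation': array([-168.33158452,    0.19451543,  -84.78626656])}
wrist {'fovy': 68.81868200061307, 'cx': 261.2710946403629, 'cy': 188.43723800760463, 'tool_from_camera': array([[ 4.03783793e-04, -9.56393143e-01, -2.92082169e-01,
         8.31587122e+01],
       [ 9.99999895e-01,  3.22502021e-04,  3.26432213e-04,
        -6.46090979e-01],
       [-2.18000441e-04, -2.92082270e-01,  9.56393172e-01,
        -1.70633901e+02],
       [ 0.00000000e+00,  0.00000000e+00,  0.00000000e+00,
         1.00000000e+00]])}
```

View pics/s0.png

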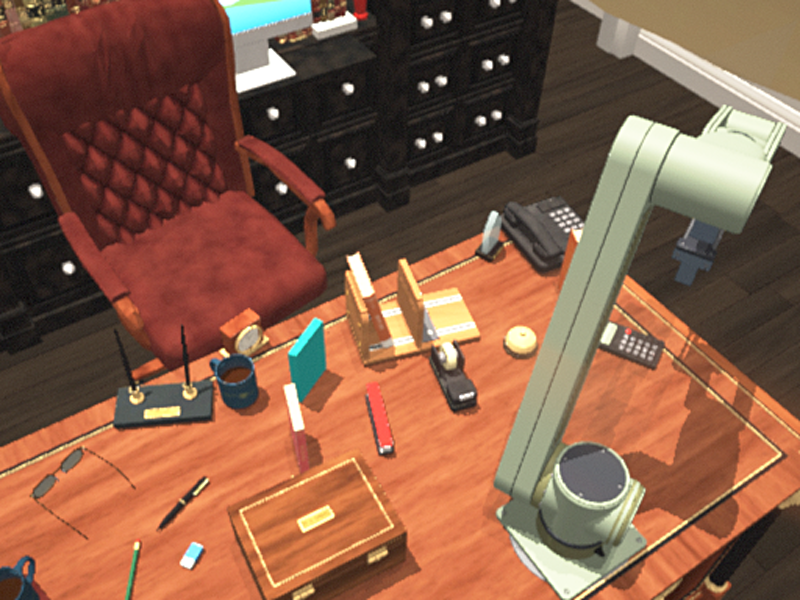

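View pics/t0.png

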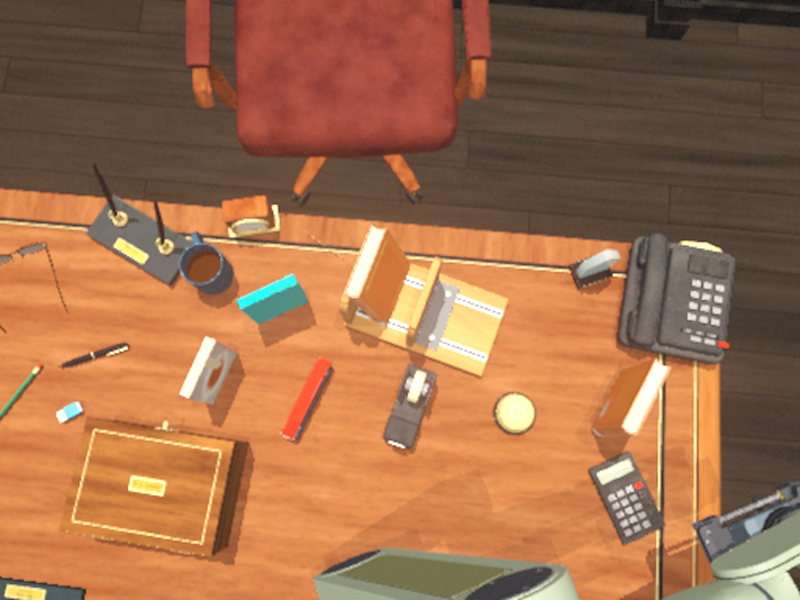

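The top view (800x600) shows the small book at about (208,370), the ledger at (632,398), the rack around (425,300), the turquoise decoy at (272,300), and the stapler, tape dispenser and bell in front of the rack. I'll zoom in for the corners.

```bash
cat > h.py <<'E'
import numpy as np,cv2,pickle
from scipy.spatial.transform import Rotation as R
def cam(f,s=None):
    h=f["image"].shape[0];fl=h/2/np.tan(np.radians(f["fovy"]/2))
    if "origin" in f: o=np.array(f["origin"]);M=R.from_euler("xyz",f["rotation"],degrees=True).as_matrix()
    else:
        T=np.eye(4);T[:3,:3]=R.from_euler("xyz",s["ee_rot"],degrees=True).as_matrix();T[:3,3]=s["ee_pos"]
        T=T@f["tool_from_camera"];o=T[:3,3];M=T[:3,:3]
    return fl,f["cx"],f["cy"],o,M
def proj(f,P,s=None):
    fl,cx,cy,o,M=cam(f,s);q=(np.atleast_2d(P)-o)@M
    return np.c_[cx+fl*q[:,0]/q[:,2],cy+fl*q[:,1]/q[:,2]]
def ray(f,uv,z,s=None):
    fl,cx,cy,o,M=cam(f,s);uv=np.atleast_2d(uv).astype(float)
    d=np.c_[(uv[:,0]-cx)/fl,(uv[:,1]-cy)/fl,np.ones(len(uv))]@M.T
    return o+d*((z-o[2])/d[:,2])[:,None]
def crop(img,c,w,h,W,H,k=10):
    x0,y0=int(c[0]-w/2),int(c[1]-h/2);s=W/w
    M=np.float32([[s,0,-x0*s],[0,s,-y0*s]])
    o=cv2.warpAffine(img,M,(W,H),flags=cv2.INTER_CUBIC)
    for x in range(x0-x0%k+k,x0+w,k):
        X=int((x-x0)*s);cv2.line(o,(X,0),(X,6),(0,255,0),1);cv2.putText(o,str(x),(X-9,16),0,.33,(0,255,0),1)
    for y in range(y0-y0%k+k,y0+h,k):
        Y=int((y-y0)*s);cv2.line(o,(0,Y),(6,Y),(0,255,0),1);cv2.putText(o,str(y),(8,Y+4),0,.33,(0,255,0),1)
    return o
E
python3 - <<'E'
from h import *
d=pickle.load(open("f0.pkl","rb"));t=d["top"]["image"];s=d["scene"]["image"]
m=np.vstack([np.hstack([crop(t,(133,238),60,45,400,300,5),crop(t,(405,255),80,60,400,300)]),
 np.hstack([crop(t,(272,192),120,90,400,300),crop(s,(262,198),112,84,400,300)])])
cv2.imwrite("pics/m1.png",m)
f=d["top"]
print(ray(f,[(133,218),(120,246)],160),ray(f,[(424,231)],190))
E
```

```text
[[468.38718212 339.02563237 160.        ]
 [391.93133496 362.29418814 160.        ]] [[ 498.97016299 -418.95574663  190.        ]]
```

View pics/m1.png

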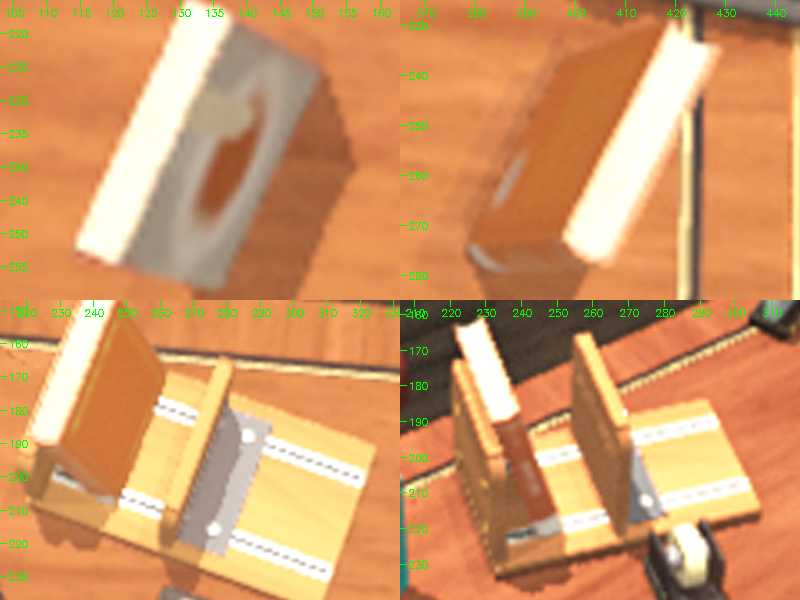

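```bash
cat >> h.py <<'E'
def rz(a): return R.from_euler("z",a,degrees=True).as_matrix()
def rackpts(p,L): return np.asarray(L)@rz(p[2]).T+[p[0],p[1],0]
def box(x,y,yaw,dx,dy,z0,z1):  # dx along yaw axis
    c=np.array([[-1,-1],[1,-1],[1,1],[-1,1]])*[dx/2,dy/2]
    c=np.vstack([np.c_[c,[z0]*4],np.c_[c,[z1]*4]]);return c@rz(yaw).T+[x,y,0]
def wire(o,f,P,c,w,h,W,col,s=None,k=None):
    x0,y0=int(c[0]-w/2),int(c[1]-h/2);q=((proj(f,P,s)-[x0,y0])*W/w*16).astype(int)
    for a,b in [(0,1),(1,2),(2,3),(3,0),(4,5),(5,6),(6,7),(7,4),(0,4),(1,5),(2,6),(3,7)]:
        cv2.line(o,tuple(map(int,q[a])),tuple(map(int,q[b])),col,1,cv2.LINE_AA,4)
E
python3 - <<'E'
from h import *
from scipy.optimize import least_squares as LS
d=pickle.load(open("f0.pkl","rb"));T=d["top"];S=d["scene"]
def rect(uv,z,n):
    P=ray(T,uv,z)[:,:2];a=(P[2]+P[3]-P[0]-P[1])/2;b=(P[1]+P[2]-P[0]-P[3])/2
    c=P.mean(0);print(n,c.round(1),"yaw",np.degrees(np.arctan2(a[1],a[0])).round(1),"len",np.linalg.norm(a).round(1),"thk",np.linalg.norm(b).round(1));return c,np.degrees(np.arctan2(a[1],a[0]))
bc,by=rect([(114.5,252.2),(121.5,254.5),(137.8,218),(130,216)],160,"book")
lc,ly=rect([(397.6,273),(406.6,278),(429,234.6),(421,229.4)],190,"ledger")
tp=[((80,-140,16),(324.5,190.5)),((-80,-140,16),(308.5,240)),((-80,140,8),(220.8,208))]
sp=[((80,-140,16),(292.8,184.6)),((-80,-140,8),(306.8,215.4)),((-80,140,8),(233.4,233.6))]
def res(p): return np.r_[(proj(T,rackpts(p,[a for a,_ in tp]))-[b for _,b in tp]).ravel(),(proj(S,rackpts(p,[a for a,_ in sp]))-[b for _,b in sp]).ravel()]
r=LS(res,[600,-50,0]);p=r.x;print("rack",p.round(1),res(p).round(1))
# stop: top edge back corner, 63 back at rounded top
for uv in [(279.5,164.5)]:
    q=(ray(T,uv,160)-[p[0],p[1],0])@rz(p[2]);print("stop back top in rack",q.round(1))
pickle.dump((p,bc,by,lc,ly),open("est.pkl","wb"))
def draw(f,c,w,h,W,H,g=10):
    o=crop(f["image"],c,w,h,W,H,g)
    B=lambda y0,y1,dx,z0,z1: rackpts(p,box(0,(y0+y1)/2,0,dx,y1-y0,z0,z1))
    for P,col in[(B(-140,140,160,0,16),(255,0,0)),(B(125,140,150,16,110),(255,0,255)),(B(125,140,126,110,166),(255,0,255)),(B(q[0,1]-7,q[0,1]+7,126,16,166),(255,255,0)),
     (box(*bc,by,109,20,0,160),(0,255,0)),(box(*lc,ly,134,28,0,190),(0,255,0))]: wire(o,f,P,c,w,h,W,col)
    return o
m=np.vstack([np.hstack([draw(T,(133,238),80,60,400,300),draw(T,(405,255),80,60,400,300)]),
 np.hstack([draw(T,(272,192),120,90,400,300),draw(S,(240,215),140,105,400,300)])])
cv2.imwrite("pics/m2.png",m)
E
```

```text
book [421.9 350.8] yaw -15.6 len 102.5 thk 20.6
ledger [ 439.  -393.7] yaw -25.7 len 128.0 thk 24.4
rack [578.7 -28.6 -15.2] [ 1.1  0.5 -0.3  1.  -1.2  0.7 -1.1 -2.   0.5 -0.5 -0.6 -0.8]
stop back top in rack [[ 70.5  11.1 160. ]]
```

View pics/m2.png

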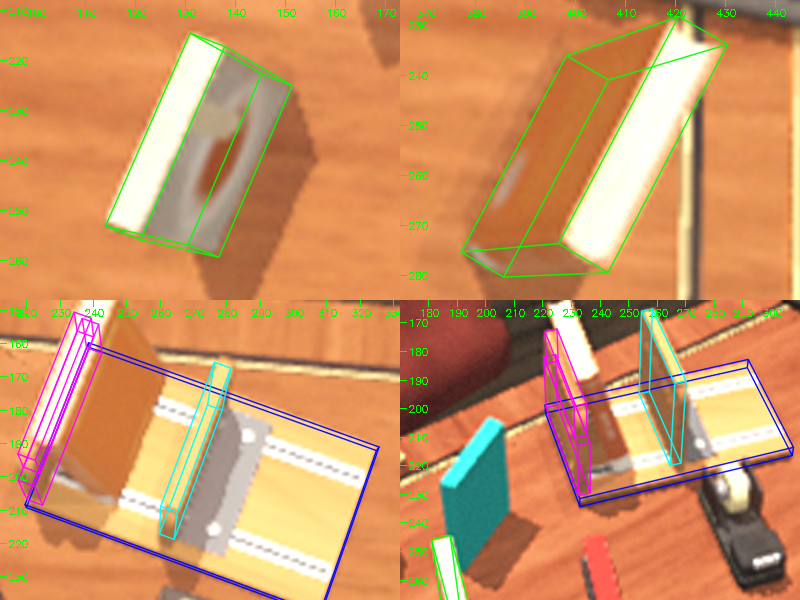

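The wireframes match the rack (centre (579,-29), yaw -15°), the book and the ledger. The book measures 102x21 mm and the ledger 128x24 mm, close to their true sizes. The stop gap is about 107 mm, inside its given range. I'll start with the sliding end.

```bash
cat >> h.py <<'E'
def plan(tgt,n,hand,rpy=None,src=None):
    """rows from measured (or src=(pos,rpy)) pose to tgt=(x,y,z), rpy"""
    from workcell import state
    if src is None: s=state();p0,r0=np.array(s["ee_pos"]),R.from_euler("xyz",s["ee_rot"],degrees=True)
    else: p0,r0=np.array(src[0],float),R.from_euler("xyz",src[1],degrees=True)
    r1=R.from_euler("xyz",rpy,degrees=True);w=(r0.inv()*r1).as_rotvec()
    rows=[];p,r=p0,r0
    for i in range(1,n+1):
        rt=r0*R.from_rotvec(w*i/n);dr=np.round((r.inv()*rt).as_rotvec(degrees=True),1)
        r=r*R.from_rotvec(dr,degrees=True)
        dp=np.round(r.inv().apply(p0+(np.array(tgt)-p0)*i/n-p),1);p=p+r.apply(dp)
        rows.append([*(dr+0.).tolist(),*(dp+0.).tolist(),hand])
    for i in range(0,n,8): print(rows[i:i+8])
    return p,r.as_euler("xyz",degrees=True)
def rk(p,x,y,z=0): return rackpts(p,[[x,y,z]])[0]
E
python3 - <<'E'
from h import *
p=pickle.load(open("est.pkl","rb"))[0]
a=rk(p,0,11,260);print(a);plan(a,16,0.8,(180,0,164.8))
E
```

```text
[581.57288202 -17.97779234 260.        ]
[[0.0, 0.0, -8.6, 34.5, -13.7, -2.9, 0.8], [0.0, 0.0, -8.7, 36.1, -8.4, -2.9, 0.8], [0.0, 0.0, -8.6, 37.0, -2.8, -2.9, 0.8], [0.0, 0.0, -8.7, 37.0, 2.8, -2.9, 0.8], [0.0, 0.0, -8.6, 36.2, 8.3, -2.9, 0.8], [0.0, 0.0, -8.7, 34.5, 13.7, -2.9, 0.8], [0.0, 0.0, -8.6, 32.1, 18.6, -2.8, 0.8], [0.0, 0.0, -8.7, 28.8, 23.3, -2.9, 0.8]]
[[0.0, -0.1, -8.6, 25.1, 27.4, -3.0, 0.8], [0.0, 0.0, -8.7, 20.6, 30.8, -2.9, 0.8], [0.0, 0.0, -8.6, 15.8, 33.6, -3.0, 0.8], [0.0, 0.0, -8.7, 10.5, 35.6, -2.9, 0.8], [0.0, 0.0, -8.6, 5.1, 36.8, -2.9, 0.8], [0.0, 0.0, -8.6, -0.4, 37.1, -3.0, 0.8], [0.0, 0.0, -8.7, -6.1, 36.6, -2.9, 0.8], [0.0, 0.0, -8.6, -11.4, 35.2, -3.0, 0.8]]
```

Call:
step_arm --pt "0 0 -8.6 34.5 -13.7 -3 0.8" --pt "0 0 -8.7 36 -8.4 -3 0.8" --pt "0 0 -8.6 37 -2.8 -3 0.8" --pt "0 0 -8.7 37 2.8 -3 0.8" --pt "0 0 -8.6 36 8.3 -3 0.8" --pt "0 0 -8.7 34.5 13.7 -3 0.8" --pt "0 0 -8.6 32 18.6 -3 0.8" --pt "0 0 -8.7 29 23.3 -3 0.8"

```text
time_s: 1.15
ee_pos: [454.8, -292.9, 237.8]
ee_rot: [-180.0, -0.0, 95.9]
force: [0.7, 0.6, -1.2]
gripper_width: 72.6
gripper_force: 0.0
```

Call:
step_arm --pt "0 0 -8.6 25 27.4 -3 0.8" --pt "0 0 -8.7 20.6 30.8 -3 0.8" --pt "0 0 -8.6 15.8 33.6 -3 0.8" --pt "0 0 -8.7 10.5 35.6 -3 0.8" --pt "0 0 -8.6 5 36.8 -3 0.8" --pt "0 0 -8.6 -0.4 37 -3 0.8" --pt "0 0 -8.7 -6 36.6 -3 0.8" --pt "0 0 -8.6 -11.4 35.2 -3 0.8"

```text
time_s: 2.15
ee_pos: [652.9, -72.2, 261.6]
ee_rot: [-180.0, -0.0, 165.0]
force: [-0.2, 0.0, -0.6]
gripper_width: 72.7
gripper_force: 0.0
```

```bash
python3 - <<'E'
from h import *
from workcell import *
p,bc,by,lc,ly=pickle.load(open("est.pkl","rb"))
s=state();f=grab_frame("wrist");pickle.dump((s,f),open("f1.pkl","wb"));print(s["time_s"],s["ee_pos"],s["ee_rot"],s["qpos"].round(1))
print("TCP in rack",rackpts((0,0,-p[2]),[s["ee_pos"]-np.array([p[0],p[1],0])]))
o=crop(f["image"],(256,192),512,384,800,600,40)
B=lambda y0,y1,dx,z0,z1: rackpts(p,box(0,(y0+y1)/2,0,dx,y1-y0,z0,z1))
for P,c in[(B(-140,140,160,0,16),(255,0,0)),(B(125,140,126,16,166),(255,0,255)),(B(4,18,126,16,166),(255,255,0))]: wire(o,f,P,(256,192),512,384,800,c,s)
cv2.imwrite("pics/w1.png",o)
plan(rk(p,0,11,140),8,0.8,(180,0,164.8))
E
```

```text
2.15 [652.89538703 -72.23599827 261.60181094] [-1.79984932e+02 -4.07613160e-02  1.65048233e+02] [ -7.3  24.7  73.   -0.   82.4 -82.4]
TCP in rack [[ 83.03763555 -22.69871979 261.60181094]]
[[0.0, 0.0, 0.1, 10.6, 3.7, 15.2, 0.8], [0.1, 0.0, 0.1, 10.7, 3.7, 15.1, 0.8], [0.0, 0.0, 0.0, 10.6, 3.6, 15.2, 0.8], [0.0, 0.1, 0.1, 10.6, 3.7, 15.2, 0.8], [0.0, 0.0, 0.1, 10.6, 3.7, 15.2, 0.8], [0.1, 0.0, 0.1, 10.6, 3.6, 15.1, 0.8], [0.0, 0.0, 0.0, 10.6, 3.7, 15.2, 0.8], [0.0, 0.0, 0.1, 10.7, 3.6, 15.2, 0.8]]
```

View pics/w1.png

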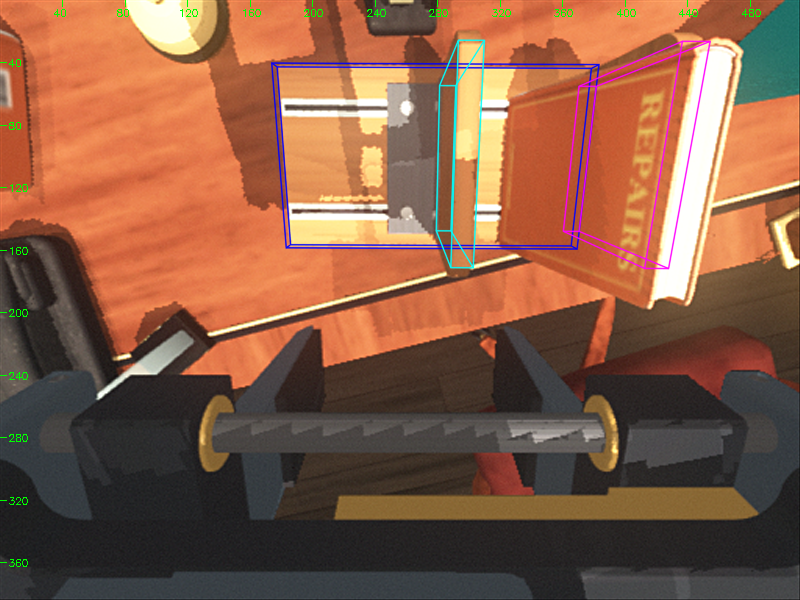

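The shift is applied in the axes as they were before the row's turn, so the arm overshot by 89 mm. It hit nothing, and I'll fix the helper. The wrist view puts the sliding end's top edge at (470,35)–(460,270), matching the cyan wire, so the estimate holds.

```bash
python3 - <<'E'
t=open("h.py").read()
t=t.replace("""        r=r*R.from_rotvec(dr,degrees=True)
        dp=""","""        dp=""").replace("p=p+r.apply(dp)\n","p=p+r.apply(dp);r=r*R.from_rotvec(dr,degrees=True)\n")
open("h.py","w").write(t)
E
python3 - <<'E'
from h import *
p=pickle.load(open("est.pkl","rb"))[0]
e=plan(rk(p,0,11,260),4,0.8,(180,0,164.8))
plan(rk(p,0,11,140),4,0.8,(180,0,164.8),e)
E
```

```text
[[0.1, 0.0, 0.2, 21.2, 7.5, 0.3, 0.8], [0.0, 0.1, 0.1, 21.2, 7.4, 0.4, 0.8], [0.1, 0.0, 0.2, 21.2, 7.4, 0.3, 0.8], [0.0, 0.0, 0.1, 21.2, 7.4, 0.4, 0.8]]
[[0.0, 0.0, 0.0, 0.0, 0.0, 30.0, 0.8], [0.0, 0.0, 0.0, 0.0, 0.0, 30.0, 0.8], [0.0, 0.0, 0.0, 0.0, -0.1, 30.0, 0.8], [0.0, 0.0, 0.0, 0.0, 0.0, 30.0, 0.8]]
```

Call:
step_arm --pt "0 0 0.2 21.2 7.4 0 0.8" --pt "0 0 0 21.2 7.4 0 0.8" --pt "0 0 0 21.2 7.4 0 0.8" --pt "0 0 0 21.2 7.4 0 0.8" --pt "0 0 0 0 0 30 0.8" --pt "0 0 0 0 0 30 0.8" --pt "0 0 0 0 0 30 0.8" --pt "0 0 0 0 0 30 0.8"

```text
time_s: 3.2
ee_pos: [578.1, -22.3, 140.8]
ee_rot: [-180.0, -0.0, 164.5]
force: [0.2, -0.9, -0.5]
gripper_width: 72.8
gripper_force: 0.0
```

Call:
step_arm --pt "0 0 0 0 0 0 0.4" --pt "0 0 0 0 0 0 0.3" --pt "0 0 0 0 0 0 0.1" --pt "0 0 0 0 0 0 0.1" --pt "0 0 0 0 0 0 0" --pt "0 0 0 0 0 0 0" --pt "0 0 0 0 0 0 0" --pt "0 0 0 0 0 0 0" --force 25

```text
time_s: 4.2
ee_pos: [578.7, -21.8, 142.3]
ee_rot: [180.0, 0.0, 164.6]
force: [-0.5, 3.3, 4.0]
gripper_width: 13.5
gripper_force: 25.0
```

Call:
step_arm --pt "0 0 0 0 -9 0 0" --pt "0 0 0 0 -9 0 0" --pt "0 0 0 0 -9 0 0" --pt "0 0 0 0 -9 0 0" --pt "0 0 0 0 -9 0 0" --pt "0 0 0 0 -9 0 0" --pt "0 0 0 0 -9 0 0" --pt "0 0 0 0 -9 0 0"

```text
time_s: 5.2
ee_pos: [559.7, -90.7, 142.3]
ee_rot: [179.7, 0.0, 164.5]
force: [4.7, 21.5, 4.1]
gripper_width: 13.9
gripper_force: 25.0
```

The sliding end has reached its hard stop (21 N). I'll release it, rise, and go look at the ledger from above.

```bash
python3 - <<'E'
from h import *
from workcell import *
p,bc,by,lc,ly=pickle.load(open("est.pkl","rb"))
a=rk(p,0,1.5);p[0],p[1]=a[0],a[1];pickle.dump((p,bc,by,lc,ly),open("est.pkl","wb"))
s=state();P=s["ee_pos"]+np.array([0,0,140])
y=154.3;x=np.array([np.cos(np.radians(y)),np.sin(np.radians(y))])
plan((*(lc-60*x),265),8,.8,(180,0,y),(P,s["ee_rot"]))
E
```

```text
[[0.0, 0.0, 1.3, -3.0, -41.9, 2.0, 0.8], [0.1, 0.0, 1.2, -3.9, -41.8, 2.0, 0.8], [0.0, 0.0, 1.3, -4.9, -41.7, 2.0, 0.8], [0.0, 0.0, 1.3, -5.7, -41.5, 2.1, 0.8], [0.1, 0.0, 1.2, -6.7, -41.5, 2.0, 0.8], [0.0, 0.0, 1.3, -7.6, -41.3, 2.1, 0.8], [0.0, 0.0, 1.3, -8.5, -41.1, 2.2, 0.8], [0.1, 0.0, 1.3, -9.5, -40.9, 2.1, 0.8]]
```

Call:
step_arm --pt "0 0 0 0 0 0 0.4" --pt "0 0 0 0 0 0 0.8" --pt "0 0 0 0 0 0 0.8" --pt "0 0 0 0 0 -20 0.8" --pt "0 0 0 0 0 -40 0.8" --pt "0 0 0 0 0 -40 0.8" --pt "0 0 0 0 0 -40 0.8" --pt "0 0 0 0 0 0 0.8"

```text
time_s: 6.2
ee_pos: [560.8, -92.1, 285.3]
ee_rot: [-180.0, 0.4, 164.6]
force: [0.3, -0.1, -0.9]
gripper_width: 73.0
gripper_force: 0.0
```

Call:
step_arm --pt "0 0 1.3 -3 -42 2 0.8" --pt "0 0 1.2 -4 -42 2 0.8" --pt "0 0 1.3 -5 -42 2 0.8" --pt "0 0 1.3 -5.7 -41.5 2 0.8" --pt "0 0 1.2 -6.7 -41.5 2 0.8" --pt "0 0 1.3 -7.6 -41 2 0.8" --pt "0 0 1.3 -8.5 -41 2 0.8" --pt "0 0 1.3 -9.5 -41 2 0.8"

```text
time_s: 7.2
ee_pos: [492.3, -422.3, 264.1]
ee_rot: [180.0, -0.2, 154.3]
force: [0.7, -0.1, 0.0]
gripper_width: 73.3
gripper_force: 0.0
```

Call:
step_arm --pt "0 0 0 0 0 0 0.8" --pt "0 0 0 0 0 0 0.8" --pt "0 0 0 0 0 0 0.8" --pt "0 0 0 0 0 0 0.8" --pt "0 0 0 0 0 0 0.8" --pt "0 0 0 0 0 0 0.8" --pt "0 0 0 0 0 0 0.8" --pt "0 0 0 0 0 0 0.8"

```text
time_s: 8.2
ee_pos: [493.3, -421.3, 266.0]
ee_rot: [-180.0, 0.0, 154.4]
force: [-0.2, -0.6, -0.9]
gripper_width: 73.1
gripper_force: 0.0
```

```bash
python3 - <<'E'
from h import *
from workcell import *
p,bc,by,lc,ly=pickle.load(open("est.pkl","rb"))
s=state();f=grab_frame("wrist");pickle.dump((s,f),open("f2.pkl","wb"));print(s["ee_pos"],s["ee_rot"])
q=proj(f,box(*lc,ly,134,28,0,190),s);c=q.mean(0);print(q.round(0))
c=(256,130);o=crop(f["image"],c,340,255,800,600,20)
wire(o,f,box(*lc,ly,134,28,0,190),c,340,255,800,(0,255,0),s)
cv2.imwrite("pics/w2.png",o)
E
```

```text
[ 493.3182609  -421.25337203  265.99261752] [-1.79994452e+02  6.13392329e-03  1.54356322e+02]
[[252.  70.]
 [253. 162.]
 [271. 162.]
 [272.  70.]
 [245.  44.]
 [247. 203.]
 [277. 203.]
 [280.  45.]]
```

View pics/w2.png

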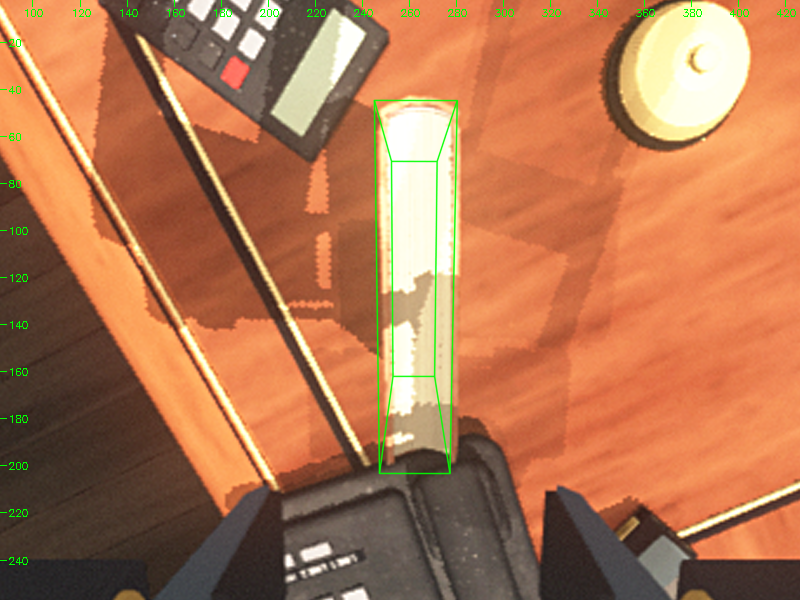

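The ledger's spine faces the robot, at panel (418,100). It sits about 1.5 mm to the tool's +y of my estimate. I'll descend onto it.

```bash
python3 - <<'E'
from h import *
p,bc,by,lc,ly=pickle.load(open("est.pkl","rb"))
t=lc+np.array([.7,1.4])
e=plan((*t,262),3,.8,(180,0,154.3))
plan((*t,147),5,.8,(180,0,154.3),e)
E
```

```text
[[0.0, 0.0, 0.0, 20.3, 0.9, 1.3, 0.8], [0.0, 0.0, 0.0, 20.3, 1.0, 1.3, 0.8], [0.0, 0.0, 0.1, 20.3, 0.9, 1.4, 0.8]]
[[0.0, 0.0, 0.0, 0.0, 0.0, 23.0, 0.8], [0.0, 0.0, 0.0, 0.0, 0.0, 23.0, 0.8], [0.0, 0.0, 0.0, 0.0, 0.0, 23.0, 0.8], [0.0, 0.0, 0.0, 0.0, 0.0, 23.0, 0.8], [0.0, 0.0, 0.0, 0.0, 0.1, 23.0, 0.8]]
```

Call:
step_arm --pt "0 0 0 20 1 1 0.8" --pt "0 0 0 20 1 1 0.8" --pt "0 0 0 20 1 2 0.8" --pt "0 0 0 0 0 23 0.8" --pt "0 0 0 0 0 23 0.8" --pt "0 0 0 0 0 23 0.8" --pt "0 0 0 0 0 23 0.8" --pt "0 0 0 0 0 23 0.6"

```text
time_s: 9.25
ee_pos: [440.6, -392.6, 146.4]
ee_rot: [-180.0, 0.0, 154.4]
force: [1.0, 0.4, 0.3]
gripper_width: 65.8
gripper_force: 0.0
```

Call:
step_arm --pt "0 0 0 0 0 0 0.45" --pt "0 0 0 0 0 0 0.4" --pt "0 0 0 0 0 0 0.36" --pt "0 0 0 0 0 0 0.33" --pt "0 0 0 0 0 0 0.31" --pt "0 0 0 0 0 0 0.28" --pt "0 0 0 0 0 0 0.2" --pt "0 0 0 0 0 0 0.1" --force 20

```text
time_s: 10.25
ee_pos: [440.7, -392.7, 147.4]
ee_rot: [-180.0, 0.0, 154.4]
force: [-0.3, 0.4, 4.0]
gripper_width: 27.8
gripper_force: 20.0
```

Call:
step_arm --pt "0 0 0 0 0 0 0" --pt "0 0 0 0 0 -5 0" --pt "0 0 0 0 0 -20 0" --pt "0 0 0 0 0 -35 0" --pt "0 0 0 0 0 -40 0" --pt "0 0 0 0 0 -40 0" --pt "0 0 0 0 0 -40 0" --pt "0 0 0 0 0 -20 0" --force 30

```text
time_s: 11.25
ee_pos: [440.6, -392.6, 348.1]
ee_rot: [-180.0, 0.0, 154.4]
force: [-0.2, -0.4, -5.4]
gripper_width: 27.9
gripper_force: 30.0
```

```bash
python3 - <<'E'
from h import *
from workcell import *
p,bc,by,lc,ly=pickle.load(open("est.pkl","rb"));s=state();print(s["ee_pos"],s["ee_rot"],s["force"],s["gripper_width"])
print(rk(p,0,39));plan(rk(p,0,39,348),14,0,(180,0,164.8),(s["ee_pos"]+[0,0,0],s["ee_rot"]))
E
```

```text
[ 440.64629143 -392.58278256  348.11434075] [-1.79990746e+02  4.19585237e-02  1.54359742e+02] [-0.24967708 -0.40169754 -5.36767081] 27.852497440235993
[589.29421441  10.49379045   0.        ]
[[0.0, 0.0, -0.7, 2.9, 30.6, 0.0, 0], [0.0, 0.0, -0.8, 2.5, 30.5, 0.0, 0], [0.0, 0.0, -0.7, 2.1, 30.6, 0.0, 0], [0.0, 0.0, -0.8, 1.7, 30.7, 0.0, 0], [0.0, 0.0, -0.7, 1.3, 30.6, 0.0, 0], [0.0, 0.0, -0.8, 0.9, 30.7, 0.0, 0], [0.0, 0.0, -0.7, 0.5, 30.7, 0.0, 0], [0.0, 0.0, -0.8, 0.1, 30.7, 0.0, 0]]
[[0.0, 0.0, -0.7, -0.3, 30.7, 0.0, 0], [0.0, 0.0, -0.8, -0.7, 30.7, 0.0, 0], [0.0, 0.0, -0.7, -1.2, 30.6, 0.0, 0], [0.0, 0.0, -0.7, -1.5, 30.7, 0.0, 0], [0.0, 0.0, -0.8, -1.8, 30.6, 0.0, 0], [0.0, 0.0, -0.7, -2.3, 30.6, 0.0, 0]]
```

Call:
step_arm --pt "0 0 -0.7 3 30.6 0 0" --pt "0 0 -0.8 2.5 30.6 0 0" --pt "0 0 -0.7 2 30.6 0 0" --pt "0 0 -0.8 1.7 30.6 0 0" --pt "0 0 -0.7 1.3 30.6 0 0" --pt "0 0 -0.8 1 30.6 0 0" --pt "0 0 -0.7 0.5 30.6 0 0" --pt "0 0 -0.8 0 30.6 0 0"

```text
time_s: 12.25
ee_pos: [525.0, -161.3, 345.4]
ee_rot: [-180.0, -0.2, 160.4]
force: [1.1, 0.3, -4.9]
gripper_width: 28.1
gripper_force: 30.0
```

Call:
step_arm --pt "0 0 -0.7 0 30.6 0 0" --pt "0 0 -0.8 -0.7 30.6 0 0" --pt "0 0 -0.7 -1.2 30.6 0 0" --pt "0 0 -0.7 -1.5 30.6 0 0" --pt "0 0 -0.8 -1.8 30.6 0 0" --pt "0 0 -0.7 -2.3 30.6 0 0" --pt "0 0 0 0 0 0 0" --pt "0 0 0 0 0 0 0"

```text
time_s: 13.25
ee_pos: [588.1, 9.8, 345.8]
ee_rot: [-179.9, -0.1, 164.8]
force: [-0.6, -0.6, -4.3]
gripper_width: 28.0
gripper_force: 30.0
```

```bash
python3 - <<'E'
from h import *
from workcell import *
p,bc,by,lc,ly=pickle.load(open("est.pkl","rb"));s=state();print(s["ee_pos"],s["ee_rot"],s["force"])
d=pickle.load(open("f0.pkl","rb"))
T=grab_frame("top");S=grab_frame("scene");P=s["ee_pos"]
def dr(f,c,w,h):
    o=crop(f["image"],c,w,h,400,300,10)
    B=lambda y0,y1,dx,z0,z1: rackpts(p,box(0,(y0+y1)/2,0,dx,y1-y0,z0,z1))
    for Q,col in[(B(-140,140,160,0,16),(255,0,0)),(B(-74,-60,126,16,166),(255,255,0)),(B(25,53,134,16,206),(0,255,0))]: wire(o,f,Q,c,w,h,400,col)
    return o
a=np.hstack([dr(T,(272,192),120,90),dr(S,(262,198),120,90)])
c=(133,238);b=crop(S["image"],(190,270),60,45,400,300,10)
wire(b,S,box(*bc,by,109,20,0,160),(190,270),60,45,400,(0,255,0))
W=grab_frame("wrist")["image"];cv2.imwrite("pics/m3.png",np.vstack([a,np.hstack([b,cv2.resize(W,(400,300))])]))
plan(rk(p,0,39,164),1,0,(180,0,164.8))
E
```

```text
[588.14936934   9.75759897 345.78731936] [-1.79914694e+02 -1.38064453e-01  1.64764221e+02] [-0.58066603 -0.56850534 -4.2993485 ]
[[0.0, 0.0, -0.1, -0.7, 1.5, 182.6, 0]]
```

View pics/m3.png

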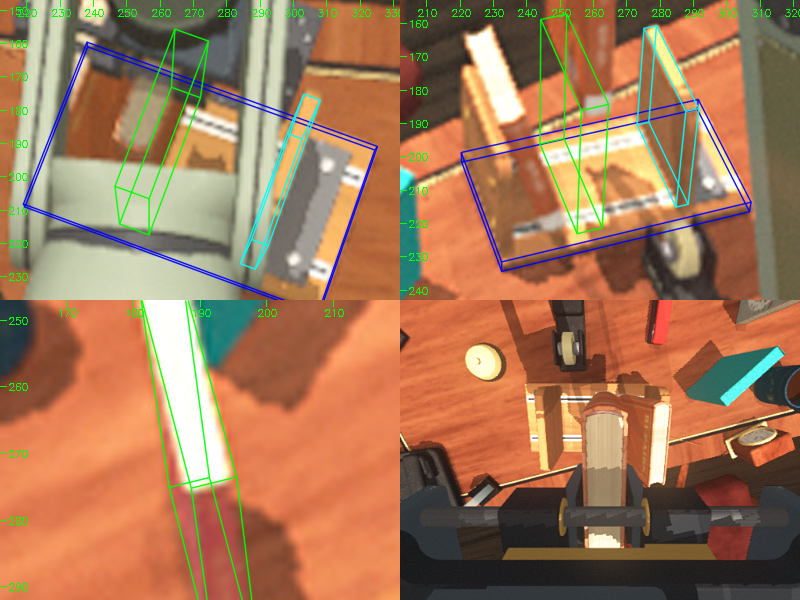

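The path down is clear: the target foot lands a few mm outside the slumped ledger's foot at scene panel (560,525), and the small book's near face is its red spine. I'll lower the ledger.

Call:
step_arm --pt "0 0 0 0 1 15 0" --pt "0 0 0 0 0 30 0" --pt "0 0 0 0 0 35 0" --pt "0 0 0 0 0 35 0" --pt "0 0 0 0 0 30 0" --pt "0 0 0 0 0 20 0" --pt "0 0 0 0 0 10 0" --pt "0 0 0 0 0 0 0"

```text
time_s: 14.4
ee_pos: [588.4, 10.8, 171.2]
ee_rot: [-180.0, -0.1, 164.7]
force: [-0.6, 0.3, -5.1]
gripper_width: 27.8
gripper_force: 30.0
```

Call:
step_arm --pt "0 0 0 0 0 3 0" --pt "0 0 0 0 0 3 0" --pt "0 0 0 0 0 1 0" --pt "0 0 0 0 0 1 0" --pt "0 0 0 0 0 0.5 0" --pt "0 0 0 0 0 0 0" --pt "0 0 0 0 0 0 0" --pt "0 0 0 0 0 0 0"

```text
time_s: 15.4
ee_pos: [588.9, 11.0, 163.4]
ee_rot: [-180.0, 0.0, 164.8]
force: [-0.2, -0.5, -4.7]
gripper_width: 27.9
gripper_force: 30.0
```

Call:
step_arm --pt "0 0 0 0 0 0.5 0" --pt "0 0 0 0 0 0.5 0" --pt "0 0 0 0 0 0.5 0" --pt "0 0 0 0 0 0.5 0" --pt "0 0 0 0 0 0 0" --pt "0 0 0 0 0 0 0" --pt "0 0 0 0 0 0 0" --pt "0 0 0 0 0 0 0"

```text
time_s: 16.4
ee_pos: [589.1, 11.0, 163.4]
ee_rot: [180.0, 0.1, 164.8]
force: [-1.9, 0.0, 7.2]
gripper_width: 28.1
gripper_force: 30.0
```

Call:
step_arm --pt "0 0 0 0 0 -0.5 0.31" --pt "0 0 0 0 0 -0.5 0.36" --pt "0 0 0 0 0 0 0.5" --pt "0 0 0 0 0 0 0.55" --pt "0 0 0 0 0 -10 0.55" --pt "0 0 0 0 0 -30 0.55" --pt "0 0 0 0 0 -40 0.55" --pt "0 0 0 0 0 -20 0.55"

```text
time_s: 17.4
ee_pos: [589.9, 11.0, 265.6]
ee_rot: [179.9, 0.3, 164.8]
force: [0.8, 0.4, 0.1]
gripper_width: 50.1
gripper_force: 0.0
```

```bash
python3 - <<'E'
from h import *
from workcell import *
p,bc,by,lc,ly=pickle.load(open("est.pkl","rb"));s=state()
y=164.4;x=np.array([np.cos(np.radians(y)),np.sin(np.radians(y))])
print(s["ee_pos"]);plan((*(bc-60*x),265),14,.8,(180,0,y))
E
```

```text
[589.91083658  11.04393073 265.61177643]
[[0.0, 0.0, 0.0, 13.7, 20.2, 0.0, 0.8], [0.0, 0.0, 0.1, 13.6, 20.3, 0.0, 0.8], [0.0, 0.1, 0.0, 13.8, 20.2, 0.0, 0.8], [0.0, 0.0, 0.0, 13.7, 20.2, 0.0, 0.8], [0.0, 0.0, 0.0, 13.7, 20.2, 0.1, 0.8], [0.0, 0.0, 0.1, 13.7, 20.2, 0.0, 0.8], [0.0, 0.0, 0.0, 13.7, 20.2, 0.0, 0.8], [0.0, 0.0, 0.0, 13.8, 20.2, 0.1, 0.8]]
[[0.0, 0.1, 0.0, 13.7, 20.2, 0.0, 0.8], [0.0, 0.0, 0.1, 13.8, 20.2, 0.0, 0.8], [0.0, 0.0, 0.0, 13.8, 20.1, 0.1, 0.8], [0.1, 0.0, 0.0, 13.7, 20.2, 0.1, 0.8], [0.0, 0.0, 0.0, 13.8, 20.2, 0.0, 0.8], [0.0, 0.1, 0.1, 13.8, 20.1, 0.0, 0.8]]
```

Call:
step_arm --pt "0 0 0 13.7 20.2 0 0.8" --pt "0 0 0 13.7 20.2 0 0.8" --pt "0 0 0 13.7 20.2 0 0.8" --pt "0 0 0 13.7 20.2 0 0.8" --pt "0 0 0 13.7 20.2 0 0.8" --pt "0 0 0 13.7 20.2 0 0.8" --pt "0 0 0 13.7 20.2 0 0.8" --pt "0 0 0 13.7 20.2 0 0.8"

```text
time_s: 18.4
ee_pos: [525.6, 196.6, 263.2]
ee_rot: [180.0, 0.1, 164.8]
force: [0.0, 0.6, 0.0]
gripper_width: 72.7
gripper_force: 0.0
```

Call:
step_arm --pt "0 0 0.4 13.7 20.2 0 0.8" --pt "0 0 0 13.7 20.2 0 0.8" --pt "0 0 0 13.7 20.2 0 0.8" --pt "0 0 0 13.7 20.2 0 0.8" --pt "0 0 0 13.7 20.2 0 0.8" --pt "0 0 0 13.7 20.2 0 0.8" --pt "0 0 0 0 0 0 0.8" --pt "0 0 0 0 0 0 0.8"

```text
time_s: 19.4
ee_pos: [479.2, 334.1, 262.7]
ee_rot: [-180.0, 0.0, 164.4]
force: [-0.0, -0.1, 0.3]
gripper_width: 72.5
gripper_force: 0.0
```

```bash
python3 - <<'E'
from h import *
from workcell import *
p,bc,by,lc,ly=pickle.load(open("est.pkl","rb"))
s=state();f=grab_frame("wrist");print(s["ee_pos"],s["ee_rot"])
c=(256,130);o=crop(f["image"],c,340,255,500,375,20)
wire(o,f,box(*bc,by,109,20,0,160),c,340,255,500,(0,255,0),s)
T=grab_frame("top");t=crop(T["image"],(265,192),100,125,300,375,10)
B=lambda y0,y1,dx,z0,z1: rackpts(p,box(0,(y0+y1)/2,0,dx,y1-y0,z0,z1))
for Q in (B(25.5,53.5,134,16,206),B(-74,-60,126,16,166)): wire(t,T,Q,(265,192),100,125,300,(0,255,0))
cv2.imwrite("pics/w3.png",np.hstack([o,t]))
E
```

```text
[479.22635451 334.08878969 262.72128888] [-1.79982223e+02  3.62150923e-02  1.64358330e+02]
```

View pics/w3.png

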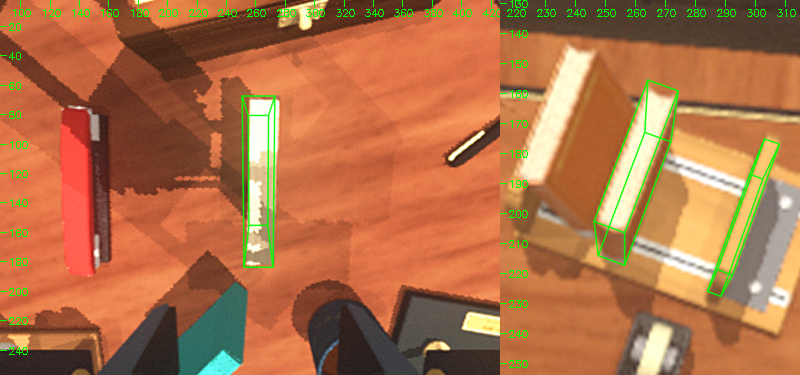

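The ledger stands upright in the rack on its predicted wire. In the wrist view the book spans columns 245–277 and rows 97–266. I'll check edges numerically, and check the turquoise decoy's clearance from the fingers.

```bash
python3 - <<'E'
from h import *
from workcell import *
p,bc,by,lc,ly=pickle.load(open("est.pkl","rb"))
s=state();f=grab_frame("wrist");im=f["image"].astype(int)
th=np.radians(164.4);x=np.array([np.cos(th),np.sin(th)]);y=np.array([np.sin(th),-np.cos(th)])
# saturation low = pages vs wood
hsv=cv2.cvtColor(f["image"],cv2.COLOR_BGR2HSV)
for r in range(70,182,8):
    m=np.where(hsv[r,225:300,1]<115)[0]+225
    if len(m): 
        P=ray(f,[(m.min()-.5,r),(m.max()+.5,r)],160,s)[:,:2]-bc
        print(r,m.min(),m.max(),len(m),"x",(P@x).round(1),"y",(P@y).round(1))
T=pickle.load(open("f0.pkl","rb"))["top"]
D=ray(T,np.array([(237,300),(293,275),(250,322),(305,297)])/1.5625,160)[:,:2]-bc
print("decoy rel book x",(D@x).round(0),"y",(D@y).round(0))
E
```

```text
70 256 275 20 x [51.8 51.8] y [-5.5 12.5]
78 256 275 20 x [45.1 45. ] y [-5.6 12.6]
86 256 275 20 x [38.2 38.2] y [-5.6 12.7]
94 256 275 20 x [31.3 31.2] y [-5.7 12.8]
102 256 274 19 x [24.2 24.2] y [-5.7 12. ]
110 255 274 20 x [17. 17.] y [-6.7 12.1]
118 256 273 18 x [9.7 9.7] y [-5.8 11.2]
126 255 273 19 x [2.3 2.3] y [-6.8 11.3]
134 256 273 18 x [-5.2 -5.2] y [-5.9 11.4]
142 255 273 19 x [-12.9 -12.9] y [-7.  11.5]
150 255 272 18 x [-20.7 -20.7] y [-7.  10.6]
158 254 272 19 x [-28.6 -28.6] y [-8.1 10.7]
166 254 272 19 x [-36.7 -36.7] y [-8.2 10.8]
174 254 271 18 x [-44.9 -44.9] y [-8.2  9.8]
decoy rel book x [-130. -205. -103. -177.] y [ -17.  -90.  -53. -125.]
```

```bash
python3 - <<'E'
from h import *
p,bc,by,lc,ly=pickle.load(open("est.pkl","rb"))
th=np.radians(164.4);y=np.array([np.sin(th),-np.cos(th)]);t=bc+2.5*y
e=plan((*t,262),3,.8,(180,0,162.9));plan((*t,124),5,.8,(180,0,162.9),e)
E
```

```text
[[0.0, 0.0, 0.5, 20.0, 1.1, 0.2, 0.8], [0.0, 0.0, 0.4, 20.0, 1.0, 0.2, 0.8], [0.0, 0.0, 0.5, 20.0, 0.8, 0.2, 0.8]]
[[0.0, 0.0, 0.0, 0.0, 0.0, 27.6, 0.8], [0.0, 0.0, 0.0, 0.0, 0.0, 27.6, 0.8], [0.0, 0.0, 0.0, 0.0, 0.0, 27.6, 0.8], [0.0, 0.0, 0.0, 0.0, 0.0, 27.6, 0.8], [0.0, 0.0, 0.0, 0.0, 0.0, 27.6, 0.8]]
```

Call:
step_arm --pt "0 0 0.5 20 1 0 0.8" --pt "0 0 0.5 20 1 0 0.8" --pt "0 0 0.5 20 1 0 0.8" --pt "0 0 0 0 0 27.5 0.8" --pt "0 0 0 0 0 27.5 0.8" --pt "0 0 0 0 0 27.5 0.8" --pt "0 0 0 0 0 27.5 0.8" --pt "0 0 0 0 0 27.5 0.6"

```text
time_s: 20.55
ee_pos: [421.1, 354.2, 124.4]
ee_rot: [180.0, -0.0, 162.8]
force: [-0.5, 0.5, 0.0]
gripper_width: 65.5
gripper_force: 0.0
```

Call:
step_arm --pt "0 0 0 0 0 0 0.4" --pt "0 0 0 0 0 0 0.32" --pt "0 0 0 0 0 0 0.28" --pt "0 0 0 0 0 0 0.25" --pt "0 0 0 0 0 0 0.23" --pt "0 0 0 0 0 0 0.2" --pt "0 0 0 0 0 0 0.15" --pt "0 0 0 0 0 0 0.1" --force 15

```text
time_s: 21.55
ee_pos: [422.2, 353.9, 125.2]
ee_rot: [-180.0, 0.0, 162.9]
force: [-1.2, -2.3, 3.8]
gripper_width: 19.6
gripper_force: 15.0
```

Call:
step_arm --pt "0 0 0 0 0 0 0" --pt "0 0 0 0 0 -5 0" --pt "0 0 0 0 0 -20 0" --pt "0 0 0 0 0 -40 0" --pt "0 0 0 0 0 -50 0" --pt "0 0 0 0 0 -50 0" --pt "0 0 0 0 0 -40 0" --pt "0 0 0 0 0 -20 0" --force 22

```text
time_s: 22.55
ee_pos: [422.7, 355.0, 352.3]
ee_rot: [179.8, 0.1, 162.9]
force: [-0.2, -0.3, -1.8]
gripper_width: 19.5
gripper_force: 22.0
```

```bash
python3 - <<'E'
from h import *
p,bc,by,lc,ly=pickle.load(open("est.pkl","rb"))
print(rk(p,-10,-5));plan(rk(p,-10,-5,350),14,0,(180,0,164.8))
E
```

```text
[568.12626685 -29.35489832   0.        ]
[[0.0, 0.0, -0.1, -18.0, -23.2, 0.1, 0], [0.0, 0.0, -0.2, -18.0, -23.2, 0.1, 0], [0.0, 0.0, -0.1, -17.9, -23.2, 0.1, 0], [0.1, 0.0, -0.2, -17.8, -23.3, 0.1, 0], [0.0, 0.0, -0.1, -17.8, -23.4, 0.2, 0], [0.0, 0.0, -0.1, -17.7, -23.4, 0.1, 0], [0.0, 0.1, -0.2, -17.7, -23.4, 0.1, 0], [0.0, 0.0, -0.1, -17.6, -23.5, 0.1, 0]]
[[0.0, 0.0, -0.1, -17.6, -23.5, 0.2, 0], [0.1, 0.0, -0.2, -17.5, -23.6, 0.1, 0], [0.0, 0.0, -0.1, -17.5, -23.6, 0.1, 0], [0.0, 0.0, -0.2, -17.4, -23.6, 0.2, 0], [0.0, 0.0, -0.1, -17.3, -23.7, 0.1, 0], [0.0, 0.0, -0.1, -17.3, -23.7, 0.2, 0]]
```

Call:
step_arm --pt "0 0 -0.1 -18 -23.2 0 0" --pt "0 0 -0.2 -18 -23.2 0 0" --pt "0 0 -0.1 -17.9 -23.2 0 0" --pt "0 0 -0.2 -17.8 -23.3 0 0" --pt "0 0 -0.1 -17.8 -23.4 0 0" --pt "0 0 -0.1 -17.7 -23.4 0 0" --pt "0 0 -0.2 -17.7 -23.4 0 0" --pt "0 0 -0.1 -17.6 -23.5 0 0"

```text
time_s: 23.55
ee_pos: [505.7, 134.0, 349.5]
ee_rot: [180.0, -0.0, 164.0]
force: [0.6, -0.2, -1.4]
gripper_width: 19.3
gripper_force: 22.0
```

Call:
step_arm --pt "0 0 -0.1 -17.6 -23.5 0 0" --pt "0 0 -0.2 -17.5 -23.6 0 0" --pt "0 0 -0.1 -17.5 -23.6 0 0" --pt "0 0 -0.2 -17.4 -23.6 0 0" --pt "0 0 -0.1 -17.3 -23.7 0 0" --pt "0 0 -0.1 -17.3 -23.7 0 0" --pt "0 0 0 0 0 0 0" --pt "0 0 0 0 0 0 0"

```text
time_s: 24.55
ee_pos: [567.6, -29.6, 349.6]
ee_rot: [180.0, -0.0, 164.8]
force: [-0.3, 0.6, -2.0]
gripper_width: 19.1
gripper_force: 22.0
```

```bash
python3 - <<'E'
from h import *
p,bc,by,lc,ly=pickle.load(open("est.pkl","rb"))
plan(rk(p,-10,-5,150),1,0,(180,0,164.8))
E
```

```text
[[0.0, 0.0, 0.0, -0.6, 0.2, 199.6, 0]]
```

Call:
step_arm --pt "0 0 0 0 0 20 0" --pt "0 0 0 0 0 35 0" --pt "0 0 0 0 0 40 0" --pt "0 0 0 0 0 40 0" --pt "0 0 0 0 0 35 0" --pt "0 0 0 0 0 20 0" --pt "0 0 0 0 0 10 0" --pt "0 0 0 0 0 0 0"

```text
time_s: 25.55
ee_pos: [567.5, -29.5, 149.9]
ee_rot: [180.0, -0.0, 164.8]
force: [-0.4, -0.1, -1.6]
gripper_width: 19.3
gripper_force: 22.0
```

Call:
step_arm --pt "0 0 0 0 0 2 0" --pt "0 0 0 0 0 2 0" --pt "0 0 0 0 0 1.5 0" --pt "0 0 0 0 0 1 0" --pt "0 0 0 0 0 0.5 0" --pt "0 0 0 0 0 0.5 0" --pt "0 0 0 0 0 0 0" --pt "0 0 0 0 0 0 0"

```text
time_s: 26.55
ee_pos: [567.7, -30.2, 142.5]
ee_rot: [-180.0, 0.0, 164.8]
force: [-0.2, 0.9, -1.3]
gripper_width: 19.4
gripper_force: 22.0
```

Call:
step_arm --pt "0 0 0 0 0 0.5 0" --pt "0 0 0 0 0 0.5 0" --pt "0 0 0 0 0 0.5 0" --pt "0 0 0 0 0 0.5 0" --pt "0 0 0 0 0 0.5 0" --pt "0 0 0 0 0 0 0" --pt "0 0 0 0 0 0 0" --pt "0 0 0 0 0 0 0"

```text
time_s: 27.55
ee_pos: [567.7, -30.2, 141.2]
ee_rot: [180.0, 0.0, 164.8]
force: [-2.7, -0.1, 6.9]
gripper_width: 19.6
gripper_force: 22.0
```

Call:
step_arm --pt "0 0 0 0 0 -0.5 0.24" --pt "0 0 0 0 0 -0.5 0.28" --pt "0 0 0 0 0 0 0.32" --pt "0 0 0 0 0 0 0.32" --pt "0 0 0 0 0 -10 0.32" --pt "0 0 0 0 0 -40 0.32" --pt "0 0 0 0 0 -50 0.32" --pt "0 0 0 0 0 -40 0.32"

```text
time_s: 28.55
ee_pos: [568.0, -30.2, 283.8]
ee_rot: [180.0, 0.1, 164.8]
force: [0.5, -0.1, 0.0]
gripper_width: 29.2
gripper_force: 0.0
```

```bash
python3 - <<'E'
from h import *
p,bc,by,lc,ly=pickle.load(open("est.pkl","rb"))
e=plan(rk(p,0,-118,280),11,0,(180,0,74.8));plan(rk(p,0,-118,115),5,0,(180,0,74.8),e)
E
```

```text
[[0.0, 0.0, 8.2, -0.9, -10.2, 0.3, 0], [0.0, 0.0, 8.2, -2.4, -10.0, 0.4, 0], [0.0, 0.0, 8.1, -3.7, -9.5, 0.3, 0], [0.1, 0.0, 8.2, -5.1, -8.9, 0.4, 0], [0.0, 0.0, 8.2, -6.3, -8.1, 0.3, 0], [0.0, 0.1, 8.2, -7.3, -7.1, 0.4, 0], [0.0, 0.0, 8.1, -8.3, -6.0, 0.3, 0], [0.0, 0.0, 8.2, -9.1, -4.7, 0.4, 0]]
[[0.0, 0.0, 8.2, -9.6, -3.4, 0.3, 0], [0.0, 0.0, 8.2, -10.1, -2.0, 0.4, 0], [0.0, 0.0, 8.2, -10.2, -0.6, 0.3, 0]]
[[0.0, 0.0, 0.0, 0.0, 0.0, 33.0, 0], [0.0, 0.0, 0.0, 0.0, 0.0, 33.0, 0], [0.0, 0.0, 0.0, 0.0, 0.0, 33.0, 0], [0.0, 0.0, 0.0, 0.0, 0.0, 33.0, 0], [0.0, 0.0, 0.0, 0.0, -0.1, 33.0, 0]]
```

Call:
step_arm --pt "0 0 8.2 -1 -10.2 0 0" --pt "0 0 8.2 -2.4 -10 0 0" --pt "0 0 8.2 -3.7 -9.5 0 0" --pt "0 0 8.2 -5 -9 0 0" --pt "0 0 8.2 -6.3 -8 0 0" --pt "0 0 8.2 -7.3 -7 0 0" --pt "0 0 8.2 -8.3 -6 0 0" --pt "0 0 8.2 -9 -4.7 0 0"

```text
time_s: 29.55
ee_pos: [553.3, -110.9, 281.7]
ee_rot: [179.9, 0.0, 98.9]
force: [0.0, -0.4, -0.4]
gripper_width: 0.5
gripper_force: 0.0
```

Call:
step_arm --pt "0 0 8.2 -9.6 -3.4 0 0" --pt "0 0 8.2 -10 -2 0 0" --pt "0 0 8 -10.2 -0.6 0 0" --pt "0 0 0 0 0 35 0" --pt "0 0 0 0 0 35 0" --pt "0 0 0 0 0 35 0" --pt "0 0 0 0 0 35 0" --pt "0 0 0 0 0 25 0"

```text
time_s: 30.55
ee_pos: [547.4, -140.7, 115.1]
ee_rot: [-180.0, 0.0, 74.8]
force: [0.2, -0.6, 0.6]
gripper_width: 0.3
gripper_force: 0.0
```

```bash
python3 - <<'E'
from h import *
from workcell import *
p,bc,by,lc,ly=pickle.load(open("est.pkl","rb"));s=state();P=s["ee_pos"]
print(s["time_s"],P,s["ee_rot"],rackpts((0,0,-p[2]),[P-np.array([p[0],p[1],0])]))
T=grab_frame("top");S=grab_frame("scene")
cv2.imwrite("pics/m4.png",np.hstack([crop(T["image"],(268,192),120,120,400,400),crop(S["image"],(262,200),120,120,400,400)]))
E
```

```text
30.55 [ 547.41823116 -140.67453835  115.08742699] [-1.79963449e+02  5.45464480e-03  7.47562919e+01] [[  -0.84930882 -117.85898214  115.08742699]]
```

View pics/m4.png

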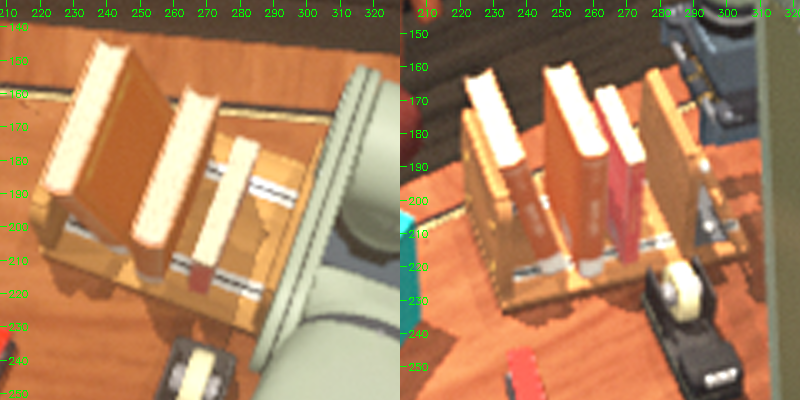

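All three books stand in the right order: ledgers at top-view (100,120) and (180,180), the small book at (225,205), with the sliding end outside. I'll push the end up gently.

Call:
step_arm --pt "0 0 0 8 0 0 0" --pt "0 0 0 8 0 0 0" --pt "0 0 0 6 0 0 0" --pt "0 0 0 4 0 0 0" --pt "0 0 0 4 0 0 0" --pt "0 0 0 5 0 0 0" --pt "0 0 0 5 0 0 0" --pt "0 0 0 5 0 0 0"

```text
time_s: 31.65
ee_pos: [559.8, -97.2, 116.0]
ee_rot: [180.0, 0.0, 74.8]
force: [0.0, -2.6, 2.8]
gripper_width: 0.1
gripper_force: 1.3
```

Call:
step_arm --pt "0 0 0 5 0 0 0" --pt "0 0 0 5 0 0 0" --pt "0 0 0 5 0 0 0" --pt "0 0 0 5 0 0 0" --pt "0 0 0 4 0 0 0" --pt "0 0 0 4 0 0 0" --pt "0 0 0 3 0 0 0" --pt "0 0 0 3 0 0 0"

```text
time_s: 32.65
ee_pos: [568.6, -64.5, 115.9]
ee_rot: [180.0, 0.0, 74.8]
force: [0.6, -3.9, 1.0]
gripper_width: 0.7
gripper_force: 1.7
```

Call:
step_arm --pt "0 0 0 3 0 0 0" --pt "0 0 0 3 0 0 0" --pt "0 0 0 3 0 0 0" --pt "0 0 0 3 0 0 0" --pt "0 0 0 3 0 0 0" --pt "0 0 0 3 0 0 0" --pt "0 0 0 3 0 0 0" --pt "0 0 0 3 0 0 0"

```text
time_s: 33.65
ee_pos: [574.3, -43.0, 116.0]
ee_rot: [-180.0, 0.2, 74.8]
force: [0.2, -10.7, 1.1]
gripper_width: 0.4
gripper_force: 5.2
```

```bash
python3 - <<'E'
from h import *
from workcell import *
p,bc,by,lc,ly=pickle.load(open("est.pkl","rb"));s=state();P=s["ee_pos"]
print(s["time_s"],rackpts((0,0,-p[2]),[P-np.array([p[0],p[1],0])]),s["force"])
S=grab_frame("scene");T=grab_frame("top")
cv2.imwrite("pics/m5.png",np.hstack([crop(T["image"],(268,192),120,120,400,400),crop(S["image"],(262,200),120,120,400,400)]))
E
```

```text
33.65 [[ -0.47171181 -16.59842259 115.96732846]] [  0.22689396 -10.70963567   1.05619465]
```

Call:
step_arm --pt "0 0 0 2 0 0 0" --pt "0 0 0 2 0 0 0" --pt "0 0 0 2 0 0 0" --pt "0 0 0 2 0 0 0" --pt "0 0 0 2 0 0 0" --pt "0 0 0 2 0 0 0" --pt "0 0 0 2 0 0 0" --pt "0 0 0 2 0 0 0"

```text
time_s: 34.75
ee_pos: [578.5, -27.7, 116.0]
ee_rot: [-180.0, 0.2, 74.8]
force: [0.2, -10.3, 0.4]
gripper_width: 0.4
gripper_force: 4.9
```

Call:
step_arm --pt "0 0 0 2 0 0 0" --pt "0 0 0 2 0 0 0" --pt "0 0 0 2 0 0 0" --pt "0 0 0 2 0 0 0" --pt "0 0 0 1 0 0 0" --pt "0 0 0 1 0 0 0" --pt "0 0 0 0 0 0 0" --pt "0 0 0 0 0 0 0"

```text
time_s: 35.75
ee_pos: [581.3, -17.9, 116.0]
ee_rot: [180.0, 0.2, 74.8]
force: [1.5, -8.4, 0.4]
gripper_width: 0.4
gripper_force: 4.4
```

Call:
step_arm --pt "0 0 0 1.5 0 0 0" --pt "0 0 0 1.5 0 0 0" --pt "0 0 0 1 0 0 0" --pt "0 0 0 1 0 0 0" --pt "0 0 0 1 0 0 0" --pt "0 0 0 0.5 0 0 0" --pt "0 0 0 0 0 0 0" --pt "0 0 0 0 0 0 0"

```text
time_s: 36.75
ee_pos: [582.9, -11.7, 116.0]
ee_rot: [180.0, 0.2, 74.8]
force: [1.1, -10.2, 0.7]
gripper_width: 0.4
gripper_force: 4.5
```

Call:
step_arm --pt "0 0 0 0.7 0 0 0" --pt "0 0 0 0.7 0 0 0" --pt "0 0 0 0.6 0 0 0" --pt "0 0 0 0.5 0 0 0" --pt "0 0 0 0.5 0 0 0" --pt "0 0 0 0 0 0 0" --pt "0 0 0 0 0 0 0" --pt "0 0 0 0 0 0 0"

```text
time_s: 37.75
ee_pos: [583.7, -9.1, 115.9]
ee_rot: [-180.0, 0.2, 74.8]
force: [0.0, -10.5, 0.9]
gripper_width: 0.4
gripper_force: 4.9
```

Call:
step_arm --pt "0 0 0 0.5 0 0 0" --pt "0 0 0 0.5 0 0 0" --pt "0 0 0 0.5 0 0 0" --pt "0 0 0 0.5 0 0 0" --pt "0 0 0 0 0 0 0" --pt "0 0 0 0 0 0 0" --pt "0 0 0 0 0 0 0" --pt "0 0 0 0 0 0 0"

```text
time_s: 38.75
ee_pos: [583.6, -9.2, 116.0]
ee_rot: [-180.0, 0.4, 74.8]
force: [-0.4, -17.1, 2.1]
gripper_width: 0.3
gripper_force: 8.0
```

Call:
step_arm --pt "0 0 0 0.5 0 0 0" --pt "0 0 0 0.5 0 0 0" --pt "0 0 0 0.5 0 0 0" --pt "0 0 0 0.5 0 0 0" --pt "0 0 0 0 0 0 0" --pt "0 0 0 0 0 0 0" --pt "0 0 0 0 0 0 0" --pt "0 0 0 0 0 0 0"

```text
time_s: 39.75
ee_pos: [583.6, -9.3, 116.1]
ee_rot: [-180.0, 0.6, 74.8]
force: [-2.8, -22.5, 3.0]
gripper_width: 0.5
gripper_force: 11.2
```

Call:
step_arm --pt "0 0 0 -2 0 0 0" --pt "0 0 0 -3 0 0 0" --pt "0 0 0 -10 0 0 0" --pt "0 0 0 -20 0 0 0" --pt "0 0 0 -20 0 -20 0" --pt "0 0 0 -20 0 -40 0" --pt "0 0 0 -20 0 -50 0" --pt "0 0 0 -20 0 -50 0"

```text
time_s: 40.75
ee_pos: [553.8, -115.1, 277.2]
ee_rot: [-179.9, -0.0, 74.8]
force: [0.6, 0.4, 0.7]
gripper_width: 0.0
gripper_force: 0.0
```

Call:
step_arm --pt "0 0 0 -25 0 -20 0" --pt "0 0 0 -30 0 0 0" --pt "0 0 0 -30 0 0 0" --pt "0 0 0 -30 0 0 0" --pt "0 0 0 -20 0 0 0" --pt "0 0 0 0 0 0 0" --pt "0 0 0 0 0 0 0" --pt "0 0 0 0 0 0 0"

```text
time_s: 41.75
ee_pos: [519.7, -243.5, 296.0]
ee_rot: [180.0, -0.0, 74.8]
force: [-0.7, 0.6, 0.5]
gripper_width: 0.7
gripper_force: 0.0
```

```bash
python3 - <<'E'
from h import *
from workcell import *
p=pickle.load(open("est.pkl","rb"))[0]
s=state();print(s["time_s"],s["ee_pos"])
T=grab_frame("top");S=grab_frame("scene")
def g(f,c,dr):
    o=crop(f["image"],c,80,80,400,400)
    if dr: wire(o,f,rackpts(p,box(0,140-15-38,0,134,76,16,166)),c,80,80,400,(0,255,0))
    return o
cv2.imwrite("pics/m6.png",np.hstack([g(T,(252,185),0),g(S,(248,195),0)]))
E
```

```text
41.75 [ 519.72045937 -243.50401907  296.00479859]
```

View pics/m6.png

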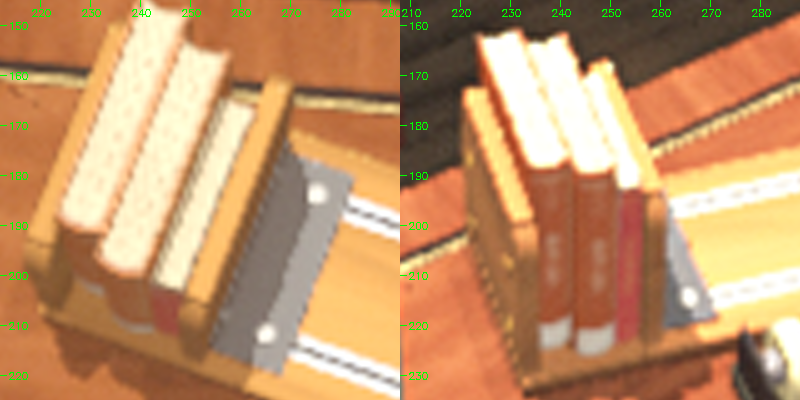

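The last picture shows both ledgers and the small red book upright and snug between the ends, with the sliding end at panel (240,200). I'm handing the job in.

```bash
python3 -c "
from workcell import *
print(job_done())"
```

```text
the job is handed in; nothing more can be done
None
```

The job is handed in at about 42 s: both ledgers stand at the fixed end with the small red book last, upright and snug against the sliding end in the final picture, and no book fell; the outside ledger's spine sits about 9 mm further forward than the other's.

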